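# Drive a cured casting out of its mould bore with a drift

### The job

Take the orange-handled drift from its wooden stand and push the cured resin casting down through the bore of the white mould block until it drops out into the blue tray underneath. The steel guide bush on top is eccentric, so find its hole by feel, then press gently and steadily, touching the casting with the drift only: neither the mould nor the casting may be hit or pressed hard. Then put the drift back fully home in its stand; leave the cup, jar and coaster where they are.

Things in the scene. Friction and masses are not known exactly. Their poses are not given: they have to be found in the camera images.
- mould: Demoulding block fixed to the table, 110 x 110 mm, z up; origin on the table under its bore. From below: blue tray (floor 4 mm, rim 16 mm high), four corner legs, white block 56 to 98 mm above the table with an upright bore of 27 mm diameter, and on top a square steel guide bush 60 x 60 mm, 98 to 110 mm high. x and y run along its sides.
- bore_mouth (a point): Bore axis at the height of the bush's top face, 110 mm above the table. The bush is eccentric: its sharp-edged upright hole, 17.2 mm wide for the 16 mm drift, is centred 2.8 mm to the side of this point. The bush is clamped at any angle, so the direction is unknown and in no reading; the hole lies somewhere on a circle of 2.8 mm radius round this point. It does not shift under load.
- bore_exit (a point): Point on the bore axis at the lower end of the bore, 56 mm above the table.
- casting: Cured resin cylinder, copper with a blue band, 24 mm diameter, 26 mm high, 20 g; origin at the centre of its underside, z along its axis. Starts upright in the bore, underside 62 to 68 mm above the table, held by four sprung pads (60 to 96 mm above the table) that drag with a steady 7 to 20 N as it is pushed down. Once its top is below about 60 mm it falls onto the tray floor.
- drift: Loose push rod, 142 mm long, about 150 g: aluminium shaft 16 mm diameter, 70 mm long, flat tip; a 40 mm flange (70 to 76 mm from the tip); an orange square handle 26 x 26 mm (76 to 142 mm). Origin at the centre of the tip, z towards the handle, x and y square to the handle's faces. Best gripped 120 mm from the tip. With its flange on the bush the tip is 40 mm above the table.
- stand: Wooden stand block fixed to the table, 86 x 86 x 85 mm high, with an upright hole of 22 mm diameter and 78 mm depth in the middle of its top; origin under its middle on the table. The drift hangs in it upright, its flange resting on the top face (tip 15 mm above the table).
- cup: White mixing cup, 72 mm wide, 85 mm high, loose bystander; origin under its middle.
- jar: Blue pigment jar, 56 mm wide, 70 mm high, loose bystander; origin under its middle.
- coaster: Round white cured coaster, 90 mm wide, 10 mm thick, loose bystander; origin under its middle.
Not all that is in view belongs to the job. Of the things shaped like the drift, the aluminium one is meant.

How it is judged:
By the outcome, as a careful person would: the job done as asked, in the order asked, and still so for the second after the job is handed in, with the robot touching nothing.
It also fails if it takes over 67 s, if anything falls off the work surface, if the arm or the gripper's body presses on something with over 40 N, if the wrist force passes 120 N, or if a joint passes its speed limit or range.

### The arm

A 6-joint arm with a two-finger parallel gripper is mounted at the origin on the work surface. World frame = base frame: x ahead of the robot, y to its left, z up, the work surface at z = 0. Lengths are in m, angles in rad, forces in N, time in s.
With the tool pointing down it reaches from about 0.3 to 0.75 m from the base axis. Payload 8.5 kg.
Tool frame: the origin (TCP) lies on the centre line of the jaws, within the pads' length; the fingertips stand 11 mm ahead of it and the grasp point (between the pads) lies 8 mm behind it (robot.tip_extent is the distance from the TCP to the fingertips, in m); z points along the fingers, x is the direction in which the jaws open and shut, and the axes are right-handed (so a half turn about z gives the same grasp; the last joint's range is limited). The gripper opens to 85 mm and grips with 20 to 120 N. Pads are 22 mm wide; open, the fingers measure 114 mm over their backs; the gripper's body (76 mm by 85 mm) begins 54 mm behind the grasp point. The pads swing forward as they close: fully open they stand 13 mm farther back than shut.
Start: joints at [1.123, 0.381, 1.297, -0, 1.464, -0.215], TCP at [0.127, 0.535, 0.242] pointing down, gripper open.
Joint ranges: [-3.11, 3.11], [-0.89, 2.33], [0.22, 2.48], [-1.42, 4.56], [0.17, 2.85], [-2.88, 2.88]. Speed limits (rad/s): [2.39, 2.39, 3.14, 3.14, 3.14, 3.14].

### API

Orientations are given as a 3x3 rotation matrix whose columns are the frame's x, y, z axes.
In Python, from station import robot gives the robot as it stands. The module is installed in compiled form; this text tells all that it offers.
- The arm moves only by the tool jog_arm, never from a script. Its argument "moves" is a list of rows, each an object with "dp": the shift along the tool's x, y, z in cm, a list of three; "turn": the turn, a rotation vector about the tool's x, y, z in degrees, a list of three. A call has 1 to 8 rows; each row shifts and turns the pose as measured when the row begins, along the tool's axes as they then stand; what a row does not reach is not made up. A row lasts 1/10 s, in which the tool goes at most 50 mm and 8.59 degrees, less where a joint would pass 70% of its speed; a pose out of reach is approached as far as the arm can. A call is refused whole if a number of a shift passes 5 or a number of a turn 8.59, either way. A call with a gripper value outside its range is refused whole. "fingers" is the finger opening in cm, from 0 to 8.54, set as the call begins (left out, the last holds). The fingers move at their own pace and stop on an object; "squeeze" is the grip in N (left out, the last holds). Time passes only in rows, so rows that do not move let the fingers close. It gives the time, the measured TCP pose, the force and the opening at its end, in the units of the state.
- robot.read_state(): the state, without advancing time (a new reading comes with each control period).
- robot.read_camera(name): name is "side" or "top"; returns the picture (384x512x3 uint8, red, green, blue); there is no depth.
- robot.camera_params(name): a dict with "fx", "fy", "cx", "cy" (pixels), "T" (4x4, takes a point from camera to world coordinates). Camera axes: x right, y down, z forward; pixel columns grow to the right and rows downward; lengths in m; the calibration is good to about 2 mm. A picture is of the moment at which its call begins. camera_params takes no time and is no camera call.
- robot.hand_in(): hands the job in, once; it reports no verdict.
The state is a dict: "clock": time; "qpos": joint angles; "dq": joint speeds; "joint_torque": joint torques, N m; "position": TCP position; "ee_rot": TCP orientation; "force": force on the tool from outside, world axes, zero at the start; "ft_torque": the same for the moment, N m; "grip_width": finger opening in m.
Only numpy, scipy, OpenCV 4.12 (cv2) and the standard library are available. Lean on these libraries where they do the work, as an engineer would, in place of code of your own. Each camera call takes 0.05 s, during which the arm holds its last target.

## Working session

There is one attempt and no reset: what is moved stays moved. The work goes in short steps, Python scripts to look and compute and a tool call to move; the robot and the scene stay as the last step left them, time stands still between calls to the robot, and variables do not carry over. Pictures are saved under pics/ and viewed, and the job is handed in when it is done.

Besides the shell and the picture viewer there is one more tool, called in YAML: its name, and indented under it one key for each argument. jog_arm: Moves the arm, as the interface text tells. Its arguments: {"type":"object","properties":{"moves":{"type":"array","items":{"type":"object","properties":{"dp":{"type":"array","items":{"type":"number"}},"turn":{"type":"array","items":{"type":"number"}}}}},"fingers":{"type":"number"},"squeeze":{"type":"number"}},"required":["moves"]}

```bash
mkdir -p pics
python3 - <<'E'
from station import robot
import cv2,numpy as np
s=robot.read_state()
print({k:np.round(v,4).tolist() for k,v in s.items()}, robot.tip_extent)
for n in("side","top"):
    im=robot.read_camera(n); cv2.imwrite(f"pics/{n}0.png",im[:,:,::-1])
    p=robot.camera_params(n); print(n,p)
E
```

```text
{'clock': 0.0, 'qpos': [1.1227, 0.3812, 1.2983, -0.0, 1.4636, -0.2153], 'dq': [-0.0022, -0.003, 0.0016, -0.0011, 0.0006, 0.0007], 'joint_torque': [0.0008, -44.8457, -23.1278, -0.0002, 0.0047, 0.0], 'position': [0.1268, 0.5349, 0.2417], 'ee_rot': [[0.2307, 0.973, -0.0006], [0.973, -0.2307, -0.0014], [-0.0015, -0.0003, -1.0]], 'force': [0.3867, -0.772, -0.4487], 'ft_torque': [0.0484, -0.0059, 0.018], 'grip_width': 0.0857} 0.011
side {'fx': 416.4331059573892, 'fy': 416.4331059573892, 'cx': 255.17769738919895, 'cy': 191.04912358854497, 'T': array([[ 0.69431227, -0.48511817,  0.53159273, -0.06854664],
       [-0.71946736, -0.4501944 ,  0.52885888, -0.63048669],
       [-0.01723898, -0.74965683, -0.66160219,  0.89781211],
       [ 0.        ,  0.        ,  0.        ,  1.        ]])}
top {'fx': 359.8310140816651, 'fy': 359.8310140816651, 'cx': 256.62060474299744, 'cy': 192.58828542349704, 'T': array([[ 0.0087468 , -0.99107304,  0.1330328 ,  0.425076  ],
       [-0.99982797, -0.01084398, -0.01504801, -0.00224642],
       [ 0.01635629, -0.13287829, -0.99099739,  1.00929175],
       [ 0.        ,  0.        ,  0.        ,  1.        ]])}
```

View pics/side0.png

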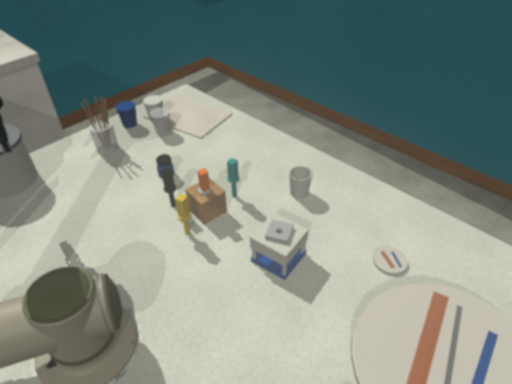

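View pics/top0.png

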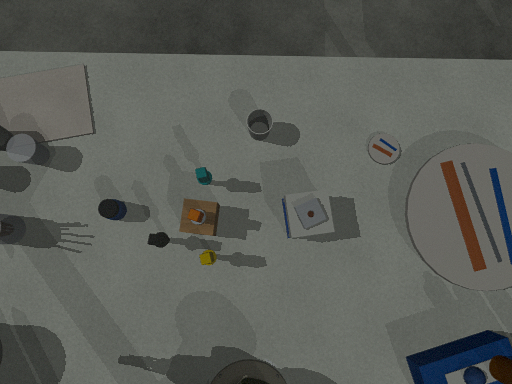

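Side view: the orange-handled candidate is in the wooden stand at (204,180). Lookalikes are teal (233,172), black (166,170) and yellow (183,207), all standing free. The mould is at (280,235), cup (300,182), coaster (390,260). I choose the orange one in the wooden stand and check it in close crops.

Run:
```python
import cv2,numpy as np
a=cv2.imread("pics/side0.png");b=cv2.imread("pics/top0.png")
A=cv2.resize(a[150:230,150:250],None,fx=4,fy=4,interpolation=cv2.INTER_CUBIC)
B=cv2.resize(b[180:260,160:260],None,fx=4,fy=4,interpolation=cv2.INTER_CUBIC)
C=cv2.resize(a[200:280,240:320],None,fx=3.5,fy=3.5,interpolation=cv2.INTER_CUBIC)
D=cv2.resize(b[180:250,275:345],None,fx=4,fy=4,interpolation=cv2.INTER_CUBIC)
w=np.zeros((600,800,3),np.uint8)
w[:320,:400]=A; w[:320,400:]=B
w[320:600,:280]=C; w[320:600,400:680]=D
cv2.imwrite("pics/crop0.png",w)
```

```text
(no output)
```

View pics/crop0.png

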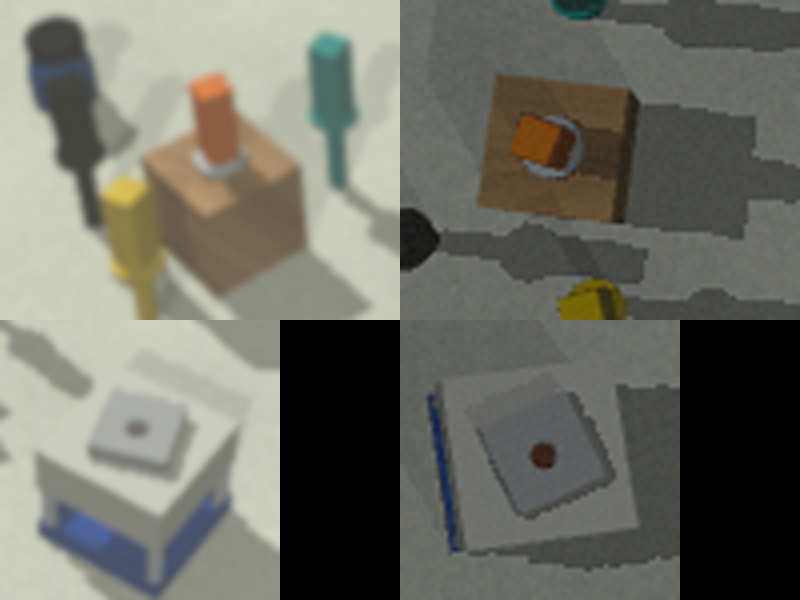

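Crop confirms: an orange square handle on a silver (aluminium) flange, seated in the wooden stand. Its top view pixel is about (195,215). The bush hole shows in the top view at about (311,214). Now measuring.

```bash
cat > h.py <<'E'
import numpy as np,cv2
from station import robot
def ray(n,uv):
    p=robot.camera_params(n);T=p["T"]
    d=T[:3,:3]@np.array([(uv[0]-p["cx"])/p["fx"],(uv[1]-p["cy"])/p["fy"],1.])
    return T[:3,3],d
def onz(n,uv,z):
    o,d=ray(n,uv); return o+d*(z-o[2])/d[2]
def proj(n,P):
    p=robot.camera_params(n);T=p["T"]; c=T[:3,:3].T@(np.array(P)-T[:3,3])
    return np.array([p["fx"]*c[0]/c[2]+p["cx"],p["fy"]*c[1]/c[2]+p["cy"]])
def tri(ua,ub):
    o1,d1=ray("top",ua);o2,d2=ray("side",ub);d1=d1/np.linalg.norm(d1);d2=d2/np.linalg.norm(d2)
    t=np.linalg.lstsq(np.c_[d1,-d2],o2-o1,rcond=None)[0]
    a=o1+t[0]*d1;b=o2+t[1]*d2
    return (a+b)/2,np.linalg.norm(a-b)
E
python3 - <<'E'
from h import *
im={n:cv2.imread(f"pics/{n}0.png") for n in("side","top")}
def big(n,x0,y0,w,h,f):
    c=cv2.resize(im[n][y0:y0+h,x0:x0+w],None,fx=f,fy=f,interpolation=cv2.INTER_CUBIC)
    for i in range(0,w,10):
        cv2.line(c,(i*f,0),(i*f,6),(0,0,255),1);cv2.putText(c,str(x0+i),(i*f,18),0,.4,(0,0,255))
    for i in range(0,h,10):
        cv2.line(c,(0,i*f),(6,i*f),(0,0,255),1);cv2.putText(c,str(y0+i),(8,i*f+4),0,.4,(0,0,255))
    return c
# convention: pixel (u) at scaled (u-x0+.5)*f-.5
cv2.imwrite("pics/m_top.png",cv2.convertScaleAbs(big("top",275,185,65,58,10),alpha=1.5))
cv2.imwrite("pics/m_side.png",big("side",243,205,72,75,8))
cv2.imwrite("pics/s_top.png",cv2.convertScaleAbs(big("top",172,190,60,55,10),alpha=1.5))
cv2.imwrite("pics/s_side.png",big("side",180,160,60,65,9))
t=im["top"];hs=cv2.cvtColor(t,cv2.COLOR_BGR2HSV)
for n in im:
    hs=cv2.cvtColor(im[n],cv2.COLOR_BGR2HSV)
    m=cv2.inRange(hs,(3,170,90),(16,255,255))
    k,l,st,ce=cv2.connectedComponentsWithStats(m)
    print(n,[(s.tolist(),c.round(2).tolist()) for s,c in zip(st[1:],ce[1:]) if s[4]>8])
print(im["top"][205:224,302:322].sum(2))
E
```

```text
side []
top [([441, 163, 6, 6, 13], [443.46, 165.31]), ([450, 181, 5, 11, 14], [452.14, 185.86]), ([187, 209, 13, 12, 103], [193.33, 214.45]), ([463, 234, 3, 7, 9], [464.33, 236.78]), ([469, 252, 5, 9, 11], [470.91, 256.45])]
[[288 280 274 284 280 277 283 285 283 272 278 274 285 281 272 276 283 282
  226 218]
 [279 283 275 283 273 283 280 278 276 283 283 293 283 281 285 281 276 284
  254 226]
 [277 286 291 288 281 279 282 283 282 282 285 281 281 280 269 278 280 281
  279 231]
 [282 289 287 276 278 289 288 290 286 288 291 281 278 277 285 282 278 278
  281 257]
 [291 277 279 283 288 282 284 281 286 283 281 280 283 290 274 284 274 274
  291 285]
 [279 294 281 278 288 287 285 257 212 253 251 281 280 278 282 287 281 289
  283 281]
 [292 287 279 287 280 292 212 134 118 132 148 218 279 290 280 282 277 283
  285 272]
 [287 291 274 272 278 261 137 119 109 111 108 164 278 293 278 273 282 283
  284 274]
 [282 271 283 289 291 209 114 115 106 129 111 141 256 281 283 279 278 277
  274 282]
 [283 285 284 284 292 215 132 119 124 122 114 173 254 282 268 279 287 284
  284 287]
 [285 279 280 284 287 290 136  93 120 123 112 166 280 286 275 287 286 287
  280 288]
 [283 282 288 283 292 292 247 123 112 104  82 239 287 287 278 287 286 279
  286 288]
 [272 279 287 291 293 287 277 278 240 234 278 288 287 287 287 279 284 282
  295 279]
 [288 284 283 280 287 285 270 293 290 282 283 292 291 284 281 284 287 284
  277 284]
 [292 288 274 278 286 278 294 278 287 284 288 287 288 279 285 286 285 283
  289 293]
 [277 280 282 283 290 289 282 289 288 282 276 286 284 287 281 286 294 280
  289 281]
 [279 286 283 276 287 291 290 281 279 275 285 277 287 283 284 286 289 287
  260 230]
 [271 284 279 290 288 280 290 282 291 288 280 282 288 293 295 290 262 231
  223 231]
 [225 287 288 284 271 286 284 287 285 291 286 286 295 286 258 234 219 208
  219 212]]
```

View pics/m_top.png

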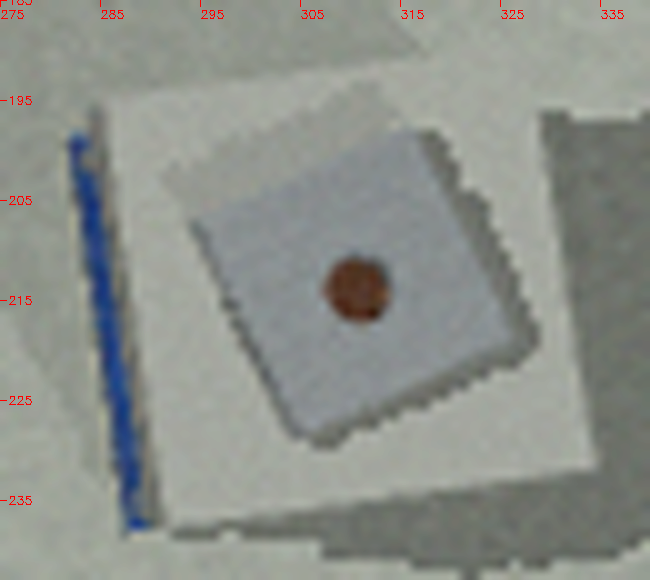

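View pics/m_side.png

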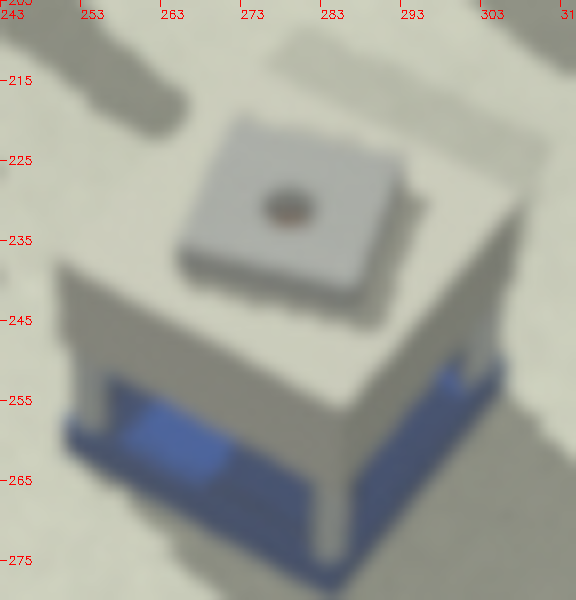

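View pics/s_top.png

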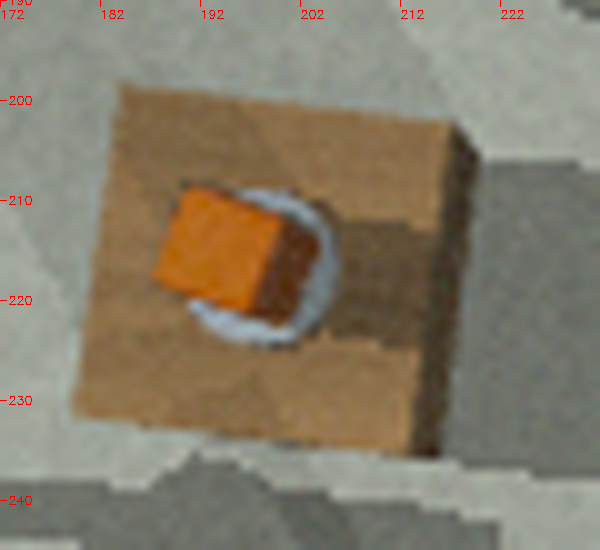

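View pics/s_side.png

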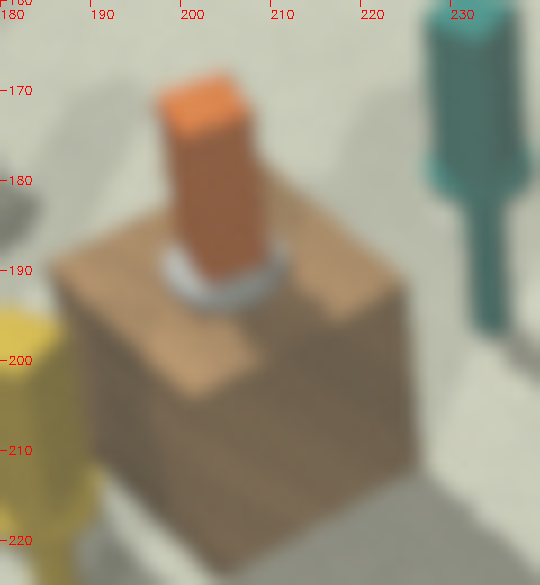

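Run:
```python
from h import *
c=lambda L,x0,y0,f:[np.array([x0+(x+.5)/f-.5,y0+(y+.5)/f-.5]) for x,y in L]
def show(name,n,L,z):
    P=np.array([onz(n,u,z)[:2] for u in L]); 
    e=np.roll(P,-1,0)-P
    print(name,"ctr",(P.mean(0)*1000).round(1),"len",(np.linalg.norm(e,axis=1)*1000).round(1),"ang",(np.degrees(np.arctan2(e[:,1],e[:,0]))%90).round(1))
show("block top","top",c([(105,100),(534,42),(598,465),(163,520)],275,185,10),.098)
show("bush top","top",c([(192,220),(412,132),(525,335),(300,437)],275,185,10),.110)
show("hole top","top",c([(357,289)]*2,275,185,10),.110)
show("block side","side",c([(58,260),(275,65),(527,192),(342,410)],243,205,8),.098)
show("bush side","side",c([(183,245),(240,117),(403,157),(355,290)],243,205,8),.110)
show("hole side","side",c([(289,208)]*2,243,205,8),.110)
show("stand top","top",c([(122,85),(452,122),(412,452),(75,413)],172,190,10),.085)
show("handle top","top",c([(186,186),(287,213),(250,313),(152,278)],172,190,10),.157)
show("flange top","top",c([(268,266)]*2,172,190,10),.091)
show("stand side","side",c([(50,268),(240,150),(408,280),(195,398)],180,160,9),.085)
show("handle side","side",c([(157,98),(225,72),(252,106),(183,137)],180,160,9),.157)
```

```text
block top ctr [ 497.7 -151.2] len [111.5 108.9 111.2 107.5] ang [8.4 7.6 7.6 7.7]
bush top ctr [ 496.6 -151. ] len [60.2 58.  62.4 60.3] ang [22.3 28.6 24.6 26.3]
hole top ctr [ 494.5 -150.9] len [0. 0.] ang [0. 0.]
block side ctr [ 499.7 -153.2] len [115.  100.8 112.2 108.6] ang [4.3 6.8 8.2 8.2]
bush side ctr [ 498.6 -151.5] len [60.4 56.1 60.7 57.3] ang [24.7 23.9 25.7 23.6]
hole side ctr [ 494.9 -152.1] len [0. 0.] ang [0. 0.]
stand top ctr [486.3 133.2] len [85.6 85.  86.4 84.7] ang [84.2 84.5 84.  83.9]
handle top ctr [486.1 133.8] len [24.8 25.  24.7 23. ] ang [75.6 71.3 71.  71.6]
flange top ctr [486.2 131.7] len [0. 0.] ang [0. 0.]
stand side ctr [486.1 134. ] len [83.4 92.  85.3 83.8] ang [ 0.3 85.8 84.6 84.4]
handle side ctr [486.1 132.5] len [24.2 20.3 25.4 22.3] ang [76.2 74.  80.5 71.3]
```

Hole visible at about (494.5,-151) mm, which is about 2.5 mm towards -x from the bore centre (about 497,-151). Drift is at (486,133), with handle faces at 72.5°. Moving over the drift.

jog_arm:
  moves:
    - {"dp":[-2.6,3.7,0],"turn":[0,0,0]}
    - {"dp":[-2.6,3.7,0],"turn":[0,0,0]}
    - {"dp":[-2.6,3.7,0],"turn":[0,0,0]}
    - {"dp":[-2.6,3.7,0],"turn":[0,0,0]}
    - {"dp":[-2.6,3.7,0],"turn":[0,0,0]}
    - {"dp":[-2.6,3.7,0],"turn":[0,0,0]}
  fingers: 5.5
  squeeze: 40

```text
clock: 0.7
position: [0.309, 0.3279, 0.2395]
ee_rot: [[0.221, 0.975, -0.003], [0.975, -0.221, -0.003], [-0.004, -0.003, -1.0]]
force: [0.8, -0.0, -0.1]
grip_width: 0.0549
```

```bash
cat >> h.py <<'E'
def delta(target,yaw=None):
    """tool-axes cm to target position; turn (deg) to bring tool down & x axis to yaw deg (mod 180)"""
    from scipy.spatial.transform import Rotation as R
    s=robot.read_state();p=np.array(s["position"]);M=np.array(s["ee_rot"])
    cur=np.degrees(np.arctan2(M[1,0],M[0,0]))
    if yaw is None: yaw=cur
    y=np.radians(yaw)
    G=np.c_[[np.cos(y),np.sin(y),0],[np.sin(y),-np.cos(y),0],[0,0,-1]]
    rv=np.degrees(R.from_matrix(M.T@G).as_rotvec())
    print("clk",round(s["clock"],2),"pos",(p*1000).round(2),"yaw",round(cur,2),"tilt z",M[:,2].round(4),"F",np.round(s["force"],2),"T",np.round(s["ft_torque"],3),"grip",round(s["grip_width"],4))
    print("dp cm",(M.T@(np.array(target)-p)*100).round(3),"turn",rv.round(2))
E
python3 -c "
from h import *
delta([.4862,.133,.24],72.5)"
```

```text
clk 0.7 pos [309.03 327.9  239.48] yaw 77.23 tilt z [-0.0034 -0.0032 -1.    ] F [ 0.77 -0.04 -0.06] T [ 0.063 -0.024  0.011] grip 0.0549
dp cm [-15.092  21.587  -0.05 ] turn [-0.14  0.23  4.73]
```

jog_arm:
  moves:
    - {"dp":[-2.5,3.6,0],"turn":[0,0,0]}
    - {"dp":[-2.5,3.6,0],"turn":[0,0,0]}
    - {"dp":[-2.5,3.6,0],"turn":[0,0,0]}
    - {"dp":[-2.5,3.6,0],"turn":[0,0,0]}
    - {"dp":[-2.5,3.6,0],"turn":[0,0,0]}
    - {"dp":[-2.5,3.6,0],"turn":[0,0,0]}
    - {"dp":[0,0,0],"turn":[0,0,4.7]}
    - {"dp":[0,0,0],"turn":[0,0,0]}

```text
clock: 1.5
position: [0.4945, 0.1192, 0.2372]
ee_rot: [[0.309, 0.951, -0.007], [0.951, -0.309, -0.004], [-0.006, -0.006, -1.0]]
force: [-0.1, 0.2, -0.1]
grip_width: 0.0549
```

```bash
python3 -c "
from h import *
delta([.4862,.133,.22],72.5)"
```

```text
clk 1.5 pos [494.54 119.22 237.19] yaw 72.0 tilt z [-0.0071 -0.0039 -1.    ] F [-0.13  0.24 -0.08] T [ 0.004  0.016 -0.001] grip 0.0549
dp cm [ 1.063 -1.209  1.72 ] turn [-0.32  0.34 -0.5 ]
```

jog_arm:
  moves:
    - {"dp":[1.05,-1.2,0],"turn":[-0.3,0.3,-0.5]}
    - {"dp":[0,0,1.5],"turn":[0,0,0]}
    - {"dp":[0,0,0],"turn":[0,0,0]}

```text
clock: 1.8
position: [0.4841, 0.1356, 0.2216]
ee_rot: [[0.294, 0.956, -0.001], [0.956, -0.294, 0.0], [-0.0, -0.001, -1.0]]
force: [-0.4, 0.6, -1.1]
grip_width: 0.0552
```

Run:
```python
from h import *
delta([.4862,.133,.127],72.5)
im=robot.read_camera("side");cv2.imwrite("pics/a1.png",cv2.resize(im[100:240,130:290,::-1],None,fx=4,fy=4,interpolation=cv2.INTER_CUBIC))
```

```text
clk 1.8 pos [484.1  135.6  221.61] yaw 72.92 tilt z [-1.1e-03  3.0e-04 -1.0e+00] F [-0.41  0.63 -1.08] T [0.037 0.04  0.015] grip 0.0552
dp cm [-0.187  0.288  9.461] turn [-0.07  0.    0.42]
```

View pics/a1.png

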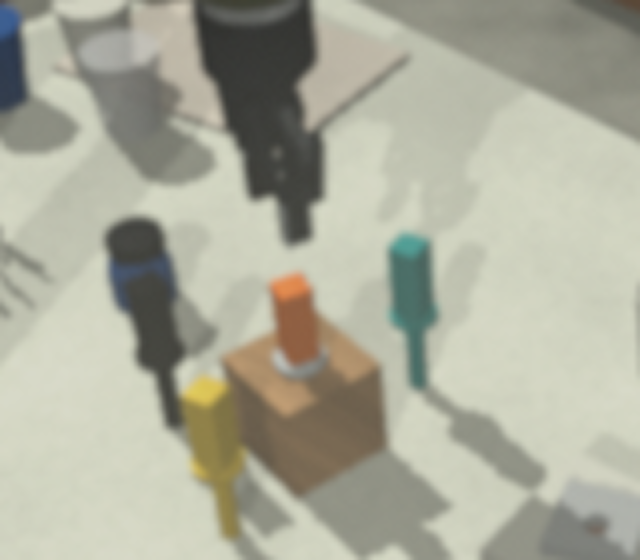

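The gripper is above the drift with its jaws either side; the blue jar stands behind the black lookalike, clear. Descending.

jog_arm:
  moves:
    - {"dp":[-0.18,0.28,0],"turn":[0,0,0]}
    - {"dp":[0,0,2.5],"turn":[0,0,0]}
    - {"dp":[0,0,2.5],"turn":[0,0,0]}
    - {"dp":[0,0,2.5],"turn":[0,0,0]}
    - {"dp":[0,0,1.8],"turn":[0,0,0]}
    - {"dp":[0,0,0],"turn":[0,0,0]}

```text
clock: 2.45
position: [0.4885, 0.1356, 0.132]
ee_rot: [[0.286, 0.958, 0.011], [0.958, -0.286, 0.001], [0.004, 0.01, -1.0]]
force: [-0.3, 0.4, 0.1]
grip_width: 0.0546
```

```bash
python3 -c "
from h import *
delta([.4862,.133,.127],72.5)"
```

```text
clk 2.45 pos [488.49 135.61 131.96] yaw 73.37 tilt z [ 0.0108  0.0013 -0.9999] F [-0.31  0.41  0.1 ] T [-0.057  0.084  0.042] grip 0.0546
dp cm [-0.318 -0.15   0.493] turn [ 0.57 -0.26  0.87]
```

jog_arm:
  moves:
    - {"dp":[-0.3,-0.15,0.5],"turn":[0.55,-0.25,0.9]}
    - {"dp":[0,0,0],"turn":[0,0,0]}

```text
clock: 2.65
position: [0.4869, 0.1333, 0.1284]
ee_rot: [[0.302, 0.953, 0.002], [0.953, -0.302, -0.0], [0.001, 0.002, -1.0]]
force: [-0.9, 0.5, -0.2]
grip_width: 0.0549
```

```bash
python3 -c "
from h import *
delta([.4862,.133,.127],72.5)"
```

```text
clk 2.65 pos [486.86 133.25 128.44] yaw 72.45 tilt z [ 2.e-03 -1.e-04 -1.e+00] F [-0.92  0.5  -0.2 ] T [-0.046 -0.046  0.026] grip 0.0549
dp cm [-0.044 -0.055  0.144] turn [ 0.11 -0.03 -0.05]
```

jog_arm:
  moves:
    - {"dp":[-0.04,-0.05,0.14],"turn":[0.1,0,0]}
    - {"dp":[0,0,0],"turn":[0,0,0]}
    - {"dp":[0,0,0],"turn":[0,0,0]}
    - {"dp":[0,0,0],"turn":[0,0,0]}
    - {"dp":[0,0,0],"turn":[0,0,0]}
    - {"dp":[0,0,0],"turn":[0,0,0]}
  fingers: 1.5
  squeeze: 80

```text
clock: 3.25
position: [0.4871, 0.1331, 0.1292]
ee_rot: [[0.301, 0.953, 0.004], [0.954, -0.301, 0.001], [0.002, 0.004, -1.0]]
force: [-0.3, 0.9, -1.6]
grip_width: 0.0255
```

```bash
python3 -c "
from h import *
delta([.4862,.133,.25])"
```

```text
clk 3.25 pos [487.07 133.07 129.21] yaw 72.46 tilt z [ 4.2e-03  8.0e-04 -1.0e+00] F [-0.26  0.91 -1.64] T [-0.022  0.021  0.021] grip 0.0255
dp cm [-9.0000e-03 -3.6000e-02 -1.2079e+01] turn [ 0.22 -0.11 -0.  ]
```

jog_arm:
  moves:
    - {"dp":[0,0,-1.5],"turn":[0,0,0]}
    - {"dp":[0,0,-2.5],"turn":[0,0,0]}
    - {"dp":[0,0,-2.5],"turn":[0,0,0]}
    - {"dp":[0,0,-2.5],"turn":[0,0,0]}
    - {"dp":[0,0,-2.5],"turn":[0,0,0]}
    - {"dp":[0,0,-1.5],"turn":[0,0,0]}
    - {"dp":[0,0,0],"turn":[0,0,0]}

```text
clock: 3.95
position: [0.4857, 0.133, 0.2631]
ee_rot: [[0.301, 0.954, 0.0], [0.954, -0.301, 0.001], [0.001, 0.0, -1.0]]
force: [0.3, -0.2, -1.6]
grip_width: 0.0251
```

Run:
```python
from h import *
delta([.4953,-.151,.26],72.5)
for n in("side","top"):
    im=robot.read_camera(n);cv2.imwrite(f"pics/l_{n}.png",im[:,:,::-1])
```

```text
clk 3.95 pos [485.73 132.97 263.1 ] yaw 72.47 tilt z [ 2.e-04  6.e-04 -1.e+00] F [ 0.33 -0.2  -1.6 ] T [ 0.008 -0.012 -0.009] grip 0.0251
dp cm [-26.789   9.468   0.293] turn [ 0.   -0.04 -0.03]
```

View pics/l_side.png

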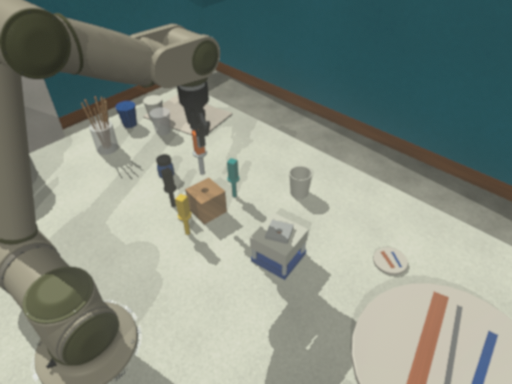

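Drift is out of the stand, hanging upright from the jaws with its shaft at about (201,163). Carrying it over.

jog_arm:
  moves:
    - {"dp":[-2.5,0.9,0],"turn":[0,0,0]}
    - {"dp":[-3.5,1.2,0],"turn":[0,0,0]}
    - {"dp":[-4,1.4,0],"turn":[0,0,0]}
    - {"dp":[-4,1.4,0],"turn":[0,0,0]}
    - {"dp":[-4,1.4,0],"turn":[0,0,0]}
    - {"dp":[-3.5,1.2,0],"turn":[0,0,0]}
    - {"dp":[-2.0,0.7,0],"turn":[0,0,0]}
    - {"dp":[0,0,0],"turn":[0,0,0]}

```text
clock: 4.85
position: [0.4893, -0.1239, 0.2485]
ee_rot: [[0.298, 0.954, -0.022], [0.954, -0.298, 0.007], [-0.0, -0.023, -1.0]]
force: [-0.6, -0.2, -1.1]
grip_width: 0.0253
```

```bash
python3 -c "
from h import *
delta([.4953,-.1512,.26],72.5)"
```

```text
clk 4.85 pos [ 489.34 -123.88  248.51] yaw 72.64 tilt z [-0.0222  0.0068 -0.9997] F [-0.55 -0.16 -1.07] T [ 0.001 -0.044  0.059] grip 0.0253
dp cm [-2.43   1.357 -1.181] turn [-1.33  0.01  0.14]
```

jog_arm:
  moves:
    - {"dp":[-1.2,0.7,0],"turn":[-1.3,0,0.1]}
    - {"dp":[-1.2,0.7,0],"turn":[0,0,0]}
    - {"dp":[0,0,0],"turn":[0,0,0]}

```text
clock: 5.15
position: [0.4955, -0.1514, 0.2461]
ee_rot: [[0.299, 0.954, -0.002], [0.954, -0.299, 0.002], [0.001, -0.003, -1.0]]
force: [0.7, 0.5, -1.7]
grip_width: 0.0254
```

Run:
```python
from h import *
delta([.4953,-.1512,.24],72.5)
for n in("side","top"):
    im=robot.read_camera(n);cv2.imwrite(f"pics/b_{n}.png",im[:,:,::-1])
a=cv2.imread("pics/b_side.png")[150:290,220:340]
cv2.imwrite("pics/b_c.png",cv2.resize(a,None,fx=4.2,fy=4.2,interpolation=cv2.INTER_CUBIC))
```

```text
clk 5.15 pos [ 495.49 -151.44  246.14] yaw 72.59 tilt z [-0.0021  0.0016 -1.    ] F [ 0.69  0.45 -1.68] T [-0.002  0.022  0.011] grip 0.0254
dp cm [ 0.017 -0.024  0.614] turn [-0.14 -0.05  0.09]
```

View pics/b_c.png

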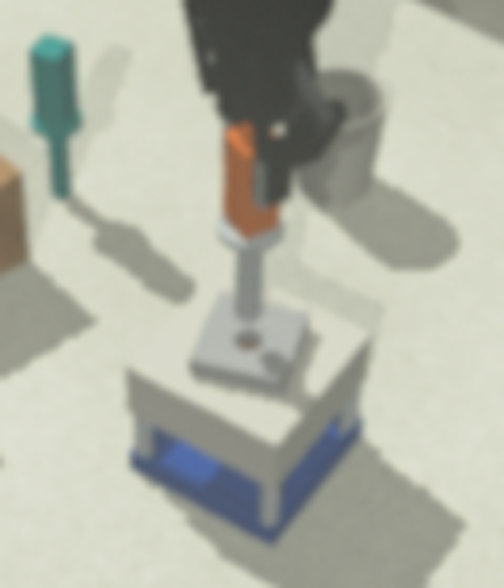

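View pics/b_top.png

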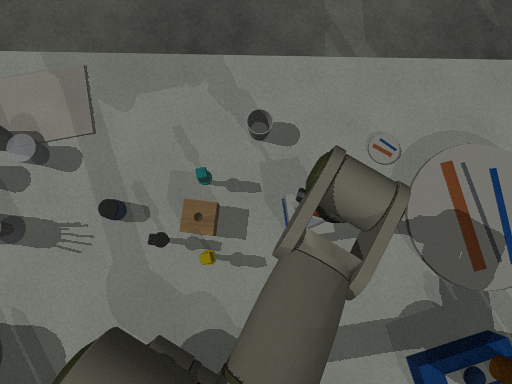

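Run:
```python
from h import *
print(proj("side",[.4945,-.1515,.11]),proj("side",[.4945,-.1515,.132]),proj("side",[.4945,-.1515,.19]))
a=cv2.imread("pics/b_side.png").astype(int).sum(2)
for r in range(208,227,2): print(r,a[r,268:292])
print("hole");
for r in range(226,238): print(r,a[r,270:290])
```

```text
[278.40511068 230.52963639] [278.57517294 224.58853558] [279.04676283 208.11361044]
208 [628 629 630 622 602 561 522 498 496 492 467 432 423 423 433 447 467 507
 547 571 579 582 586 596]
210 [629 629 630 632 632 629 614 570 492 422 404 403 402 411 461 524 561 578
 589 588 582 580 588 604]
212 [633 634 633 632 633 632 626 581 494 421 399 403 399 412 479 553 580 577
 575 579 579 578 578 588]
214 [629 630 632 632 632 633 625 574 487 418 402 402 401 420 483 551 578 576
 576 574 576 576 573 570]
216 [630 631 631 633 634 634 623 568 476 410 402 399 399 419 487 552 579 578
 576 577 578 579 575 572]
218 [633 633 632 629 623 615 606 560 474 413 405 402 399 419 488 558 589 599
 595 591 585 584 582 576]
220 [634 632 627 603 577 564 555 520 456 413 405 404 403 430 498 566 600 621
 625 622 617 610 601 589]
222 [632 627 603 572 555 549 540 499 441 410 406 405 399 419 476 534 563 576
 581 592 609 622 624 623]
224 [626 602 571 554 549 549 540 508 451 417 410 407 409 436 483 524 542 545
 545 550 556 561 564 567]
226 [601 570 551 548 548 548 546 537 515 488 464 458 474 507 535 547 550 547
 545 545 546
[... 362 characters left out ...]
547]
230 [546 547 547 548 537 495 430 381 370 369 380 418 478 528 543 546 546 547
 547 544]
231 [548 548 548 548 536 497 427 374 354 355 365 409 475 528 545 545 546 546
 545 536]
232 [548 550 549 548 544 520 469 418 385 380 402 439 490 522 532 535 538 545
 544 527]
233 [552 550 550 551 548 541 517 489 467 466 475 487 493 487 483 489 506 530
 540 512]
234 [550 552 551 553 551 551 546 539 530 529 528 507 468 435 423 429 454 495
 516 494]
235 [539 545 548 551 553 552 555 551 551 551 541 509 450 406 395 396 413 445
 473 461]
236 [503 515 527 534 540 547 550 553 552 551 546 519 466 412 395 392 397 406
 418 420]
237 [441 457 470 484 501 518 526 535 541 545 546 535 492 436 401 397 395 391
 389 400]
```

jog_arm:
  moves:
    - {"dp":[0,0,0.6],"turn":[-0.1,0,0]}
    - {"dp":[0,0,0.6],"turn":[0,0,0]}
    - {"dp":[0,0,0.6],"turn":[0,0,0]}
    - {"dp":[0,0,0],"turn":[0,0,0]}

```text
clock: 5.65
position: [0.495, -0.1481, 0.2268]
ee_rot: [[0.296, 0.955, -0.001], [0.955, -0.296, 0.002], [0.002, -0.001, -1.0]]
force: [0.0, -0.4, -2.0]
grip_width: 0.025
```

```bash
python3 -c "
from h import *
delta([.4953,-.1513,.226],72.5)"
```

```text
clk 5.65 pos [ 495.04 -148.13  226.75] yaw 72.78 tilt z [-7.0e-04  2.1e-03 -1.0e+00] F [ 0.03 -0.44 -1.98] T [ 0.052 -0.038 -0.052] grip 0.025
dp cm [-0.295  0.119  0.075] turn [-0.08 -0.1   0.28]
```

jog_arm:
  moves:
    - {"dp":[-0.29,0.12,0],"turn":[0,0,0]}
    - {"dp":[0,0,0],"turn":[0,0,0]}

```text
clock: 5.85
position: [0.4954, -0.1513, 0.2267]
ee_rot: [[0.296, 0.955, -0.001], [0.955, -0.296, 0.002], [0.002, -0.001, -1.0]]
force: [-0.5, 0.3, -1.0]
grip_width: 0.0252
```

```bash
python3 -c "
from h import *
delta([.4953,-.1513,.224],72.5)"
```

```text
clk 5.85 pos [ 495.41 -151.27  226.67] yaw 72.81 tilt z [-9.0e-04  2.1e-03 -1.0e+00] F [-0.53  0.3  -0.98] T [0.039 0.028 0.013] grip 0.0252
dp cm [-0.006 -0.009  0.267] turn [-0.08 -0.1   0.31]
```

jog_arm:
  moves:
    - {"dp":[0,0,0],"turn":[0,0,0]}
    - {"dp":[0,0,0],"turn":[0,0,0]}

```text
clock: 6.05
position: [0.4955, -0.1515, 0.227]
ee_rot: [[0.296, 0.955, -0.0], [0.955, -0.296, 0.002], [0.002, -0.001, -1.0]]
force: [0.2, 0.6, -1.2]
grip_width: 0.0249
```

```bash
python3 -c "
from h import *
delta([.4953,-.1513,.224],72.5)"
```

```text
clk 6.05 pos [ 495.52 -151.46  226.97] yaw 72.8 tilt z [-3.0e-04  1.8e-03 -1.0e+00] F [ 0.17  0.64 -1.23] T [-0.013  0.005  0.037] grip 0.0249
dp cm [ 0.008 -0.026  0.297] turn [-0.05 -0.1   0.3 ]
```

jog_arm:
  moves:
    - {"dp":[0,0,0.15],"turn":[0,0,0]}
    - {"dp":[0,0,0.1],"turn":[0,0,0]}
    - {"dp":[0,0,0.1],"turn":[0,0,0]}
    - {"dp":[0,0,0],"turn":[0,0,0]}

```text
clock: 6.45
position: [0.4956, -0.1515, 0.2234]
ee_rot: [[0.296, 0.955, 0.0], [0.955, -0.296, 0.001], [0.001, -0.0, -1.0]]
force: [1.4, 0.4, -1.2]
grip_width: 0.0249
```

```bash
python3 -c "
from h import *
delta([.4953,-.1513,.224],72.5)"
```

```text
clk 6.45 pos [ 495.62 -151.55  223.42] yaw 72.79 tilt z [ 3.0e-04  1.4e-03 -1.0e+00] F [ 1.43  0.36 -1.18] T [-0.039 -0.066 -0.05 ] grip 0.0249
dp cm [ 0.014 -0.038 -0.058] turn [-0.01 -0.08  0.29]
```

No contact at expected tip height of about 109 mm. One more step.

jog_arm:
  moves:
    - {"dp":[0,0,0.08],"turn":[0,0,0]}
    - {"dp":[0,0,0.08],"turn":[0,0,0]}
    - {"dp":[0,0,0],"turn":[0,0,0]}

```text
clock: 6.75
position: [0.4957, -0.1516, 0.2217]
ee_rot: [[0.296, 0.955, 0.001], [0.955, -0.296, 0.001], [0.001, 0.0, -1.0]]
force: [-0.9, -0.0, -2.0]
grip_width: 0.0249
```

```bash
python3 -c "
from h import *
delta([.4953,-.1513,.224],72.5)"
```

```text
clk 6.75 pos [ 495.7  -151.64  221.75] yaw 72.79 tilt z [ 6.0e-04  1.2e-03 -1.0e+00] F [-0.92 -0.03 -1.97] T [-0.035 -0.039  0.04 ] grip 0.0249
dp cm [ 0.02  -0.049 -0.225] turn [ 0.01 -0.07  0.29]
```

jog_arm:
  moves:
    - {"dp":[0,0,0.08],"turn":[0,0,0]}
    - {"dp":[0,0,0.08],"turn":[0,0,0]}
    - {"dp":[0,0,0.08],"turn":[0,0,0]}
    - {"dp":[0,0,0],"turn":[0,0,0]}

```text
clock: 7.15
position: [0.4957, -0.1516, 0.2191]
ee_rot: [[0.296, 0.955, 0.001], [0.955, -0.296, 0.001], [0.001, 0.0, -1.0]]
force: [1.1, -1.2, -1.5]
grip_width: 0.0248
```

Run:
```python
from h import *
delta([.4953,-.1513,.224],72.5)
im=robot.read_camera("side");cv2.imwrite("pics/c1.png",cv2.resize(im[150:290,220:340,::-1],None,fx=4.2,fy=4.2,interpolation=cv2.INTER_CUBIC))
```

```text
clk 7.15 pos [ 495.69 -151.62  219.1 ] yaw 72.79 tilt z [ 6.0e-04  1.2e-03 -1.0e+00] F [ 1.09 -1.15 -1.48] T [-0.039 -0.033 -0.025] grip 0.0248
dp cm [ 0.02  -0.046 -0.49 ] turn [ 0.01 -0.07  0.29]
```

View pics/c1.png

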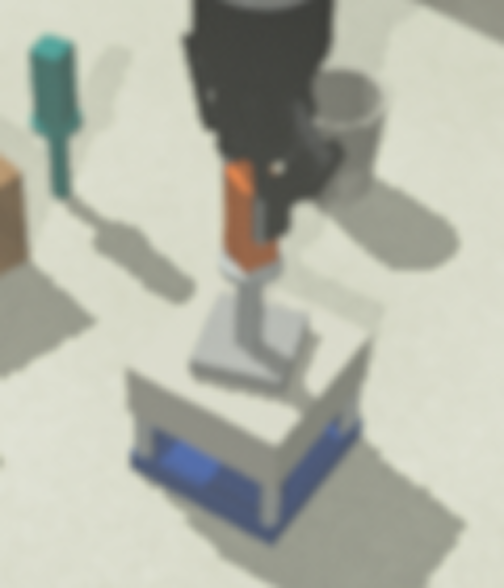

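No force with the tip 5 mm below the bush top, and the picture shows the shaft entering the hole at about (250,345) in the crop. It's in. Feeling down towards the casting.

jog_arm:
  moves:
    - {"dp":[0,0,0.12],"turn":[0,0,0]}
    - {"dp":[0,0,0.12],"turn":[0,0,0]}
    - {"dp":[0,0,0.12],"turn":[0,0,0]}
    - {"dp":[0,0,0.12],"turn":[0,0,0]}
    - {"dp":[0,0,0.12],"turn":[0,0,0]}
    - {"dp":[0,0,0.12],"turn":[0,0,0]}

```text
clock: 7.8
position: [0.4957, -0.1516, 0.2114]
ee_rot: [[0.296, 0.955, 0.001], [0.955, -0.296, 0.001], [0.001, 0.0, -1.0]]
force: [-0.0, -0.3, -0.9]
grip_width: 0.0251
```

```bash
python3 -c "
from h import *
delta([.4953,-.1513,.224],72.5)"
```

```text
clk 7.8 pos [ 495.72 -151.59  211.44] yaw 72.8 tilt z [ 7.0e-04  1.2e-03 -1.0e+00] F [-0.02 -0.26 -0.91] T [-0.028  0.018  0.023] grip 0.0251
dp cm [ 0.017 -0.048 -1.256] turn [ 0.02 -0.07  0.3 ]
```

jog_arm:
  moves:
    - {"dp":[0,0,0.06],"turn":[0,0,0]}
    - {"dp":[0,0,0.06],"turn":[0,0,0]}
    - {"dp":[0,0,0.06],"turn":[0,0,0]}
    - {"dp":[0,0,0.06],"turn":[0,0,0]}
    - {"dp":[0,0,0.06],"turn":[0,0,0]}

```text
clock: 8.3
position: [0.4957, -0.1516, 0.2081]
ee_rot: [[0.296, 0.955, 0.001], [0.955, -0.296, 0.001], [0.001, 0.0, -1.0]]
force: [0.9, 0.2, -1.4]
grip_width: 0.0253
```

jog_arm:
  moves:
    - {"dp":[0,0,0.06],"turn":[0,0,0]}
    - {"dp":[0,0,0.06],"turn":[0,0,0]}
    - {"dp":[0,0,0.06],"turn":[0,0,0]}

```text
clock: 8.6
position: [0.4957, -0.1516, 0.2062]
ee_rot: [[0.296, 0.955, 0.001], [0.955, -0.296, 0.001], [0.001, 0.0, -1.0]]
force: [-0.3, 0.3, -2.2]
grip_width: 0.025
```

jog_arm:
  moves:
    - {"dp":[0,0,0.06],"turn":[0,0,0]}
    - {"dp":[0,0,0.06],"turn":[0,0,0]}
    - {"dp":[0,0,0.06],"turn":[0,0,0]}

```text
clock: 8.9
position: [0.4958, -0.1516, 0.2044]
ee_rot: [[0.296, 0.955, 0.001], [0.955, -0.296, 0.001], [0.001, 0.001, -1.0]]
force: [0.4, 0.2, 4.8]
grip_width: 0.0251
```

Contact with the casting at TCP z of about 0.2045. Pressing steadily.

jog_arm:
  moves:
    - {"dp":[0,0,0.06],"turn":[0,0,0]}
    - {"dp":[0,0,0.06],"turn":[0,0,0]}
    - {"dp":[0,0,0.06],"turn":[0,0,0]}

```text
clock: 9.2
position: [0.4959, -0.1516, 0.2044]
ee_rot: [[0.296, 0.955, 0.002], [0.955, -0.296, 0.0], [0.001, 0.002, -1.0]]
force: [-1.3, 0.3, 4.9]
grip_width: 0.0253
```

jog_arm:
  moves:
    - {"dp":[0,0,0.08],"turn":[0,0,0]}
    - {"dp":[0,0,0.08],"turn":[0,0,0]}
    - {"dp":[0,0,0.08],"turn":[0,0,0]}
    - {"dp":[0,0,0.08],"turn":[0,0,0]}

```text
clock: 9.6
position: [0.4957, -0.1514, 0.2043]
ee_rot: [[0.295, 0.955, 0.005], [0.955, -0.295, -0.002], [-0.0, 0.005, -1.0]]
force: [-2.8, 1.1, 7.0]
grip_width: 0.0251
```

```bash
python3 -c "
from h import *
delta([.4957,-.1516,.224],72.8)"
```

```text
clk 9.6 pos [ 495.73 -151.43  204.32] yaw 72.82 tilt z [ 0.0046 -0.0015 -1.    ] F [-2.84  1.12  7.02] T [ 0.266  0.63  -0.02 ] grip 0.0251
dp cm [-0.018  0.012 -1.968] turn [0.28 0.01 0.02]
```

Drag not yet overcome at 8 N, with slight tilt creep. I'm raising the push gradually while levelling the tilt.

jog_arm:
  moves:
    - {"dp":[-0.01,0,0.1],"turn":[0.28,0,0]}
    - {"dp":[0,0,0.12],"turn":[0.15,0,0]}
    - {"dp":[0,0,0.14],"turn":[0.1,0,0]}

```text
clock: 9.9
position: [0.4963, -0.1516, 0.2041]
ee_rot: [[0.295, 0.955, 0.0], [0.955, -0.295, -0.001], [-0.001, 0.001, -1.0]]
force: [-2.3, 0.9, 10.0]
grip_width: 0.0249
```

```bash
python3 -c "
from h import *
delta([.4957,-.1516,.224],72.8)"
```

```text
clk 9.9 pos [ 496.34 -151.6   204.12] yaw 72.84 tilt z [ 2.e-04 -1.e-03 -1.e+00] F [-2.34  0.92  9.97] T [0.307 0.663 0.033] grip 0.0249
dp cm [-0.021 -0.06  -1.988] turn [0.03 0.05 0.04]
```

jog_arm:
  moves:
    - {"dp":[-0.02,-0.05,0.15],"turn":[0.05,0,0]}
    - {"dp":[0,0,0.17],"turn":[0.1,0,0]}
    - {"dp":[0,0,0.19],"turn":[0.1,0,0]}

```text
clock: 10.2
position: [0.4966, -0.1517, 0.2031]
ee_rot: [[0.295, 0.956, 0.001], [0.956, -0.295, -0.002], [-0.002, 0.002, -1.0]]
force: [-1.7, 1.2, 11.2]
grip_width: 0.0253
```

```bash
python3 -c "
from h import *
delta([.4957,-.1516,.224],72.8)"
```

```text
clk 10.2 pos [ 496.6  -151.71  203.06] yaw 72.86 tilt z [ 0.0014 -0.0023 -1.    ] F [-1.73  1.21 11.18] T [0.366 0.649 0.039] grip 0.0253
dp cm [-0.02  -0.085 -2.094] turn [0.12 0.1  0.06]
```

The casting is moving at about 12.5 N. Continuing.

jog_arm:
  moves:
    - {"dp":[-0.02,-0.06,0.19],"turn":[0.1,0.1,0]}
    - {"dp":[0,-0.02,0.19],"turn":[0.05,0,0]}
    - {"dp":[0,-0.02,0.19],"turn":[0.05,0,0]}
    - {"dp":[0,-0.02,0.19],"turn":[0.05,0,0]}

```text
clock: 10.6
position: [0.4966, -0.1519, 0.2012]
ee_rot: [[0.294, 0.956, 0.006], [0.956, -0.294, -0.004], [-0.002, 0.006, -1.0]]
force: [-2.9, 0.9, 11.0]
grip_width: 0.0252
```

```bash
python3 -c "
from h import *
delta([.4957,-.1516,.224],72.8)"
```

```text
clk 10.6 pos [ 496.59 -151.88  201.17] yaw 72.88 tilt z [ 0.0056 -0.0036 -1.    ] F [-2.87  0.87 10.97] T [0.306 0.761 0.022] grip 0.0252
dp cm [-0.003 -0.079 -2.284] turn [0.37 0.1  0.08]
```

jog_arm:
  moves:
    - {"dp":[0,-0.08,0.19],"turn":[0.4,0.1,0]}
    - {"dp":[0,-0.04,0.2],"turn":[0.2,0,0]}
    - {"dp":[0,-0.04,0.2],"turn":[0.15,0,0]}

```text
clock: 10.9
position: [0.4969, -0.1521, 0.2]
ee_rot: [[0.294, 0.956, 0.002], [0.956, -0.294, -0.002], [-0.002, 0.003, -1.0]]
force: [-2.8, 0.7, 10.6]
grip_width: 0.0251
```

```bash
python3 -c "
from h import *
delta([.4957,-.1516,.224],72.8)"
```

```text
clk 10.9 pos [ 496.86 -152.07  199.97] yaw 72.89 tilt z [ 0.0023 -0.0023 -1.    ] F [-2.79  0.69 10.58] T [ 0.45   0.526 -0.006] grip 0.0251
dp cm [ 0.007 -0.117 -2.403] turn [0.17 0.09 0.09]
```

jog_arm:
  moves:
    - {"dp":[0,-0.15,0.19],"turn":[0.1,0.1,0]}
    - {"dp":[0,-0.12,0.2],"turn":[0.1,0,0]}
    - {"dp":[0,-0.08,0.2],"turn":[0.1,0,0]}

```text
clock: 11.2
position: [0.4959, -0.1519, 0.1989]
ee_rot: [[0.294, 0.956, 0.008], [0.956, -0.294, -0.004], [-0.001, 0.009, -1.0]]
force: [-1.4, 2.3, 11.8]
grip_width: 0.0251
```

```bash
python3 -c "
from h import *
delta([.4957,-.1516,.224],72.8)"
```

```text
clk 11.2 pos [ 495.9  -151.91  198.9 ] yaw 72.9 tilt z [ 0.0085 -0.0039 -1.    ] F [-1.44  2.29 11.77] T [0.427 0.315 0.012] grip 0.0251
dp cm [ 0.02  -0.005 -2.51 ] turn [0.53 0.07 0.1 ]
```

jog_arm:
  moves:
    - {"dp":[0,-0.02,0.2],"turn":[0.35,0.1,0]}
    - {"dp":[0,-0.05,0.22],"turn":[0.2,0,0]}
    - {"dp":[0,-0.05,0.22],"turn":[0.15,0,0]}
    - {"dp":[0,-0.05,0.22],"turn":[0.15,0,0]}

```text
clock: 11.6
position: [0.4964, -0.152, 0.1963]
ee_rot: [[0.294, 0.956, 0.005], [0.956, -0.294, -0.003], [-0.001, 0.006, -1.0]]
force: [-1.2, 0.8, 10.0]
grip_width: 0.0251
```

Run:
```python
from h import *
delta([.4957,-.1516,.224],72.8)
im=robot.read_camera("side");cv2.imwrite("pics/d1.png",cv2.resize(im[150:290,220:340,::-1],None,fx=4.2,fy=4.2,interpolation=cv2.INTER_CUBIC))
```

```text
clk 11.6 pos [ 496.43 -152.02  196.29] yaw 72.92 tilt z [ 0.0053 -0.0029 -1.    ] F [-1.19  0.77 10.04] T [0.333 0.429 0.055] grip 0.0251
dp cm [ 0.015 -0.065 -2.771] turn [0.34 0.07 0.12]
```

View pics/d1.png

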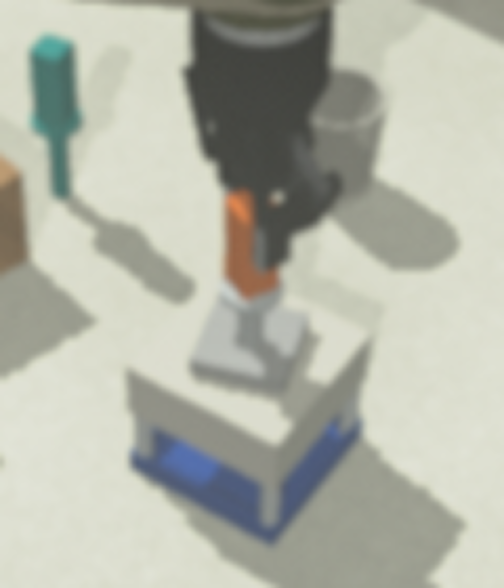

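The drift stands upright with the flange coming down towards the bush, and no slip is visible. Continuing.

jog_arm:
  moves:
    - {"dp":[0,-0.08,0.22],"turn":[0.3,0.1,0]}
    - {"dp":[0,-0.05,0.22],"turn":[0.15,0,0]}
    - {"dp":[0,-0.05,0.22],"turn":[0.15,0,0]}
    - {"dp":[0,-0.05,0.22],"turn":[0.15,0,0]}
    - {"dp":[0,-0.05,0.22],"turn":[0.15,0,0]}
    - {"dp":[0,-0.05,0.22],"turn":[0.15,0,0]}

```text
clock: 12.25
position: [0.4966, -0.152, 0.1919]
ee_rot: [[0.293, 0.956, 0.004], [0.956, -0.293, -0.003], [-0.002, 0.005, -1.0]]
force: [-0.9, 1.4, 12.5]
grip_width: 0.0251
```

```bash
python3 -c "
from h import *
delta([.4957,-.1516,.224],72.8)"
```

```text
clk 12.25 pos [ 496.56 -151.98  191.93] yaw 72.94 tilt z [ 0.0042 -0.0032 -1.    ] F [-0.9   1.43 12.52] T [0.392 0.387 0.063] grip 0.0251
dp cm [ 0.005 -0.078 -3.208] turn [0.28 0.1  0.14]
```

Stable. Same again.

jog_arm:
  moves:
    - {"dp":[0,-0.06,0.23],"turn":[0.2,0.1,-0.1]}
    - {"dp":[0,-0.05,0.23],"turn":[0.15,0,0]}
    - {"dp":[0,-0.05,0.23],"turn":[0.15,0,0]}
    - {"dp":[0,-0.05,0.23],"turn":[0.15,0,0]}
    - {"dp":[0,-0.05,0.23],"turn":[0.15,0,0]}
    - {"dp":[0,-0.05,0.23],"turn":[0.15,0,0]}
    - {"dp":[0,-0.05,0.23],"turn":[0.15,0,0]}
    - {"dp":[0,-0.05,0.23],"turn":[0.15,0,0]}

```text
clock: 13.05
position: [0.4966, -0.1518, 0.1849]
ee_rot: [[0.291, 0.957, 0.003], [0.957, -0.291, -0.004], [-0.003, 0.004, -1.0]]
force: [-1.5, 1.0, 10.9]
grip_width: 0.0252
```

```bash
python3 -c "
from h import *
delta([.4957,-.1516,.224],72.8)"
```

```text
clk 13.05 pos [ 496.6  -151.81  184.88] yaw 73.08 tilt z [ 0.0033 -0.0041 -1.    ] F [-1.47  1.02 10.87] T [ 0.46   0.396 -0.022] grip 0.0252
dp cm [-0.017 -0.076 -3.912] turn [0.25 0.17 0.28]
```

jog_arm:
  moves:
    - {"dp":[-0.01,-0.06,0.23],"turn":[0.2,0.15,-0.2]}
    - {"dp":[0,-0.05,0.23],"turn":[0.15,0.03,0]}
    - {"dp":[0,-0.05,0.23],"turn":[0.15,0.03,0]}
    - {"dp":[0,-0.05,0.23],"turn":[0.15,0.03,0]}
    - {"dp":[0,-0.05,0.23],"turn":[0.15,0.03,0]}
    - {"dp":[0,-0.05,0.23],"turn":[0.15,0.03,0]}
    - {"dp":[0,-0.05,0.23],"turn":[0.15,0.03,0]}

```text
clock: 13.75
position: [0.4966, -0.1521, 0.1785]
ee_rot: [[0.287, 0.958, 0.003], [0.958, -0.287, -0.001], [-0.0, 0.003, -1.0]]
force: [-1.3, 1.4, 10.4]
grip_width: 0.0254
```

```bash
python3 -c "
from h import *
delta([.4957,-.1516,.224],72.8)"
```

```text
clk 13.75 pos [ 496.55 -152.08  178.52] yaw 73.32 tilt z [ 0.0031 -0.0013 -1.    ] F [-1.32  1.41 10.44] T [0.347 0.399 0.078] grip 0.0254
dp cm [ 0.02  -0.08  -4.549] turn [0.19 0.02 0.52]
```

jog_arm:
  moves:
    - {"dp":[0,-0.05,0.22],"turn":[0.2,0,-0.1]}
    - {"dp":[0,-0.05,0.22],"turn":[0.15,0,0.1]}
    - {"dp":[0,-0.05,0.22],"turn":[0.1,0,0.1]}
    - {"dp":[0,-0.03,0.2],"turn":[0.1,0,0.1]}

```text
clock: 14.15
position: [0.4965, -0.1519, 0.175]
ee_rot: [[0.29, 0.957, 0.002], [0.957, -0.29, -0.002], [-0.001, 0.003, -1.0]]
force: [-2.2, 1.4, 8.4]
grip_width: 0.0254
```

```bash
python3 -c "
from h import *
delta([.4957,-.1516,.224],72.8)"
```

```text
clk 14.15 pos [ 496.55 -151.87  174.98] yaw 73.13 tilt z [ 0.0023 -0.0021 -1.    ] F [-2.22  1.44  8.36] T [0.383 0.542 0.003] grip 0.0254
dp cm [-0.005 -0.075 -4.902] turn [0.16 0.07 0.33]
```

jog_arm:
  moves:
    - {"dp":[0,-0.04,0.2],"turn":[0.1,0,0]}
    - {"dp":[0,-0.03,0.18],"turn":[0.1,0,0]}

```text
clock: 14.35
position: [0.4961, -0.1516, 0.1721]
ee_rot: [[0.29, 0.957, 0.0], [0.957, -0.29, -0.002], [-0.001, 0.001, -1.0]]
force: [-0.8, -0.1, -1.7]
grip_width: 0.0252
```

jog_arm:
  moves:
    - {"dp":[0,0,0.15],"turn":[0,0,0]}
    - {"dp":[0,0,0.15],"turn":[0,0,0]}

```text
clock: 14.55
position: [0.496, -0.1516, 0.1684]
ee_rot: [[0.29, 0.957, -0.0], [0.957, -0.29, -0.001], [-0.001, 0.0, -1.0]]
force: [-0.4, -0.2, -1.4]
grip_width: 0.0249
```

Run:
```python
from h import *
delta([.4957,-.1516,.224],72.8)
im=robot.read_camera("side");cv2.imwrite("pics/e1.png",cv2.resize(im[180:290,230:330,::-1],None,fx=5,fy=5,interpolation=cv2.INTER_CUBIC))
```

```text
clk 14.55 pos [ 495.95 -151.57  168.42] yaw 73.13 tilt z [-2.0e-04 -1.4e-03 -1.0e+00] F [-0.41 -0.21 -1.45] T [0.034 0.015 0.006] grip 0.0249
dp cm [-0.017 -0.022 -5.558] turn [0.01 0.08 0.33]
```

View pics/e1.png

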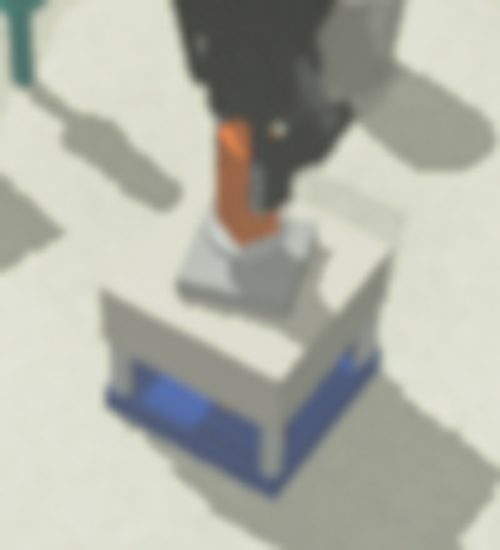

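Run:
```python
from h import *
for z in (.004,.03,.045):
  for dx,dy in((0,0),(-.012,0),(0,-.012),(-.0085,-.0085)): 
    u=proj("side",[.497+dx,-.1515+dy,z]); print(z,dx,dy,u.round(1),((u-[230,180])*5).round())
```

```text
0.004 0 0 [278.3 256.5] [241. 383.]
0.004 -0.012 0 [275.3 259. ] [227. 395.]
0.004 0 -0.012 [281.5 258.9] [258. 394.]
0.004 -0.0085 -0.0085 [278.5 260. ] [243. 400.]
0.03 0 0 [278.4 250.3] [242. 352.]
0.03 -0.012 0 [275.5 252.8] [227. 364.]
0.03 0 -0.012 [281.8 252.7] [259. 363.]
0.03 -0.0085 -0.0085 [278.7 253.8] [244. 369.]
0.045 0 0 [278.5 246.7] [243. 333.]
0.045 -0.012 0 [275.6 249.2] [228. 346.]
0.045 0 -0.012 [281.9 249. ] [260. 345.]
0.045 -0.0085 -0.0085 [278.8 250.1] [244. 350.]
```

Force fell to zero at a tip height of about 58 mm, so the casting has let go. It would be hidden behind the block front in this view. I'm probing a little lower, short of the flange, to confirm the bore is clear.

jog_arm:
  moves:
    - {"dp":[0,0,0.15],"turn":[0,0,0]}
    - {"dp":[0,0,0.15],"turn":[0,0,0]}
    - {"dp":[0,0,0.15],"turn":[0,0,0]}
    - {"dp":[0,0,0.15],"turn":[0,0,0]}
    - {"dp":[0,0,0],"turn":[0,0,0]}

```text
clock: 15.1
position: [0.4959, -0.1515, 0.1611]
ee_rot: [[0.29, 0.957, -0.001], [0.957, -0.29, -0.001], [-0.001, -0.001, -1.0]]
force: [0.3, 0.3, -0.7]
grip_width: 0.025
```

```bash
python3 -c "
from h import *
delta([.4957,-.1516,.25],72.8)"
```

```text
clk 15.1 pos [ 495.86 -151.55  161.06] yaw 73.13 tilt z [-1.2e-03 -6.0e-04 -1.0e+00] F [ 0.35  0.32 -0.7 ] T [ 0.013 -0.067 -0.036] grip 0.025
dp cm [-0.019 -0.022 -8.894] turn [-0.05  0.06  0.33]
```

No force down to a tip height of 47 mm. Withdrawing straight up.

jog_arm:
  moves:
    - {"dp":[0,0,-0.4],"turn":[0,0,0]}
    - {"dp":[0,0,-0.6],"turn":[0,0,0]}
    - {"dp":[0,0,-0.6],"turn":[0,0,0]}
    - {"dp":[0,0,-0.6],"turn":[0,0,0]}
    - {"dp":[0,0,-0.6],"turn":[0,0,0]}

```text
clock: 15.6
position: [0.4959, -0.1515, 0.1913]
ee_rot: [[0.29, 0.957, -0.001], [0.957, -0.29, -0.001], [-0.001, -0.001, -1.0]]
force: [0.2, 0.8, -1.3]
grip_width: 0.0251
```

```bash
python3 -c "
from h import *
delta([.4957,-.1516,.25],72.8)"
```

```text
clk 15.6 pos [ 495.92 -151.47  191.34] yaw 73.13 tilt z [-1.2e-03 -5.0e-04 -1.0e+00] F [ 0.15  0.85 -1.29] T [ 0.023  0.032 -0.004] grip 0.0251
dp cm [-0.023 -0.023 -5.866] turn [-0.06  0.05  0.33]
```

jog_arm:
  moves:
    - {"dp":[0,0,-0.7],"turn":[0,0,0]}
    - {"dp":[0,0,-0.7],"turn":[0,0,0]}
    - {"dp":[0,0,-0.7],"turn":[0,0,0]}
    - {"dp":[0,0,-0.7],"turn":[0,0,0]}
    - {"dp":[0,0,-1],"turn":[0,0,0]}
    - {"dp":[0,0,-1.5],"turn":[0,0,0]}
    - {"dp":[0,0,-1.5],"turn":[0,0,0]}
    - {"dp":[0,0,0],"turn":[0,0,0]}

```text
clock: 16.4
position: [0.4959, -0.1515, 0.2664]
ee_rot: [[0.29, 0.957, 0.001], [0.957, -0.29, -0.002], [-0.002, 0.001, -1.0]]
force: [0.2, -0.2, -1.3]
grip_width: 0.0252
```

Run:
```python
from h import *
delta([.4867,.1331,.262],72.5)
im=robot.read_camera("side");cv2.imwrite("pics/f1.png",cv2.resize(im[140:290,220:340,::-1],None,fx=4,fy=4,interpolation=cv2.INTER_CUBIC))
```

```text
clk 16.4 pos [ 495.95 -151.49  266.44] yaw 73.13 tilt z [ 6.0e-04 -1.8e-03 -1.0e+00] F [ 0.2  -0.16 -1.32] T [-0.016 -0.006 -0.071] grip 0.0252
dp cm [26.966 -9.146  0.391] turn [0.06 0.09 0.63]
```

View pics/f1.png

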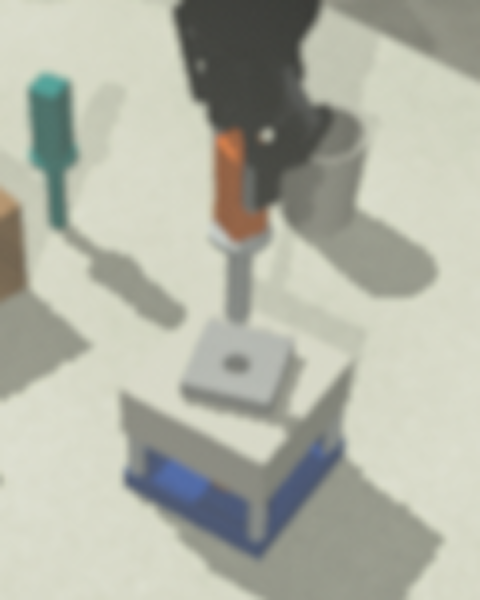

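The drift is out and still upright. The hole at about (237,362) no longer shows copper, and a copper edge shows under the block at about (232,487). Carrying the drift back to the stand.

jog_arm:
  moves:
    - {"dp":[2.5,-0.9,-0.1],"turn":[0,0,0]}
    - {"dp":[3.5,-1.2,-0.1],"turn":[0,0,0]}
    - {"dp":[4,-1.3,-0.1],"turn":[0,0,0]}
    - {"dp":[4,-1.3,-0.1],"turn":[0,0,0]}
    - {"dp":[4,-1.3,-0.1],"turn":[0,0,0]}
    - {"dp":[3.5,-1.2,-0.1],"turn":[0,0,0]}
    - {"dp":[2.0,-0.7,0],"turn":[0,0,0]}
    - {"dp":[0,0,0],"turn":[0,0,0]}

```text
clock: 17.25
position: [0.4858, 0.105, 0.2649]
ee_rot: [[0.294, 0.956, -0.012], [0.956, -0.294, 0.001], [-0.002, -0.012, -1.0]]
force: [-0.3, -0.9, -1.4]
grip_width: 0.0249
```

```bash
python3 -c "
from h import *
delta([.4867,.1331,.262],72.5)"
```

```text
clk 17.25 pos [485.83 104.96 264.94] yaw 72.93 tilt z [-0.0117  0.0014 -0.9999] F [-0.34 -0.87 -1.44] T [-0.001  0.041 -0.089] grip 0.0249
dp cm [ 2.716 -0.74   0.297] turn [-0.67  0.12  0.43]
```

jog_arm:
  moves:
    - {"dp":[1.35,-0.4,0],"turn":[-0.6,0.1,0.4]}
    - {"dp":[1.35,-0.35,0],"turn":[0,0,0]}
    - {"dp":[0,0,0],"turn":[0,0,0]}

```text
clock: 17.55
position: [0.4864, 0.1329, 0.2632]
ee_rot: [[0.3, 0.954, -0.005], [0.954, -0.3, -0.001], [-0.002, -0.004, -1.0]]
force: [0.3, -0.7, -1.2]
grip_width: 0.025
```

Run:
```python
from h import *
delta([.4868,.1331,.262],72.5)
im=robot.read_camera("side");cv2.imwrite("pics/g1.png",cv2.resize(im[110:230,150:270,::-1],None,fx=5,fy=5,interpolation=cv2.INTER_CUBIC))
```

```text
clk 17.55 pos [486.37 132.93 263.16] yaw 72.52 tilt z [-0.0045 -0.001  -1.    ] F [ 0.34 -0.74 -1.18] T [-0.029  0.    -0.   ] grip 0.025
dp cm [0.029 0.036 0.116] turn [-0.23  0.13  0.02]
```

View pics/g1.png

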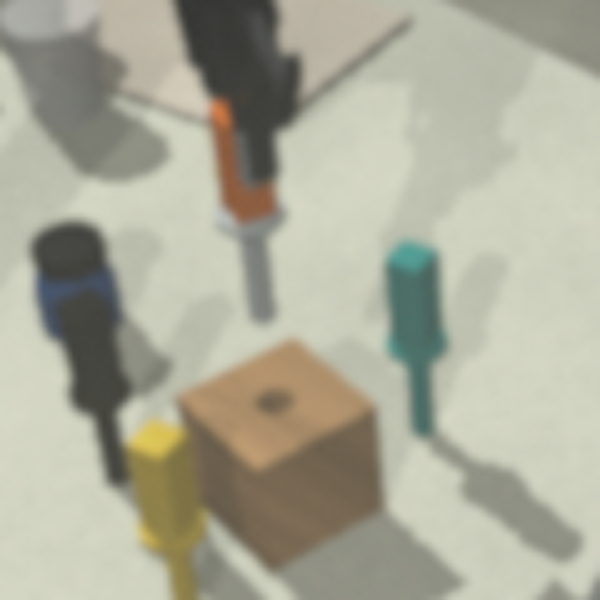

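Run:
```python
from h import *
for z in(.085,.149,.18): print(((proj("side",[.4862,.133,z])-[150,110]+.5)*5))
a=cv2.imread("pics/g1.png").astype(int).sum(2)
for r in (250,280,300,310): print(r,a[r,225:300:5])
```

```text
[275.57791185 401.84324868]
[264.68939867 317.9735307 ]
[259.13281482 275.17346127]
250 [607 605 577 505 424 382 370 373 429 526 592 608 608 608 608]
280 [605 609 605 566 485 410 379 372 382 448 545 597 602 603 602]
300 [564 580 589 575 520 442 392 375 374 415 502 573 599 600 598]
310 [553 562 579 587 551 468 401 379 374 396 472 554 592 599 599]
```

Tip, at about (262,315) in the crop, lines up with the stand hole at (273,400) to within about 0.5 mm, allowing for perspective. Lowering.

jog_arm:
  moves:
    - {"dp":[0.02,0.04,1.2],"turn":[-0.2,0.1,0]}
    - {"dp":[0,0,1.5],"turn":[0,0,0]}
    - {"dp":[0,0,1.5],"turn":[0,0,0]}
    - {"dp":[0,0,1],"turn":[0,0,0]}
    - {"dp":[0,0,0],"turn":[0,0,0]}

```text
clock: 18.1
position: [0.4878, 0.1282, 0.2091]
ee_rot: [[0.304, 0.953, -0.001], [0.953, -0.304, -0.002], [-0.002, -0.0, -1.0]]
force: [0.1, -0.1, -1.2]
grip_width: 0.0249
```

```bash
python3 -c "
from h import *
delta([.4868,.1331,.2],72.5)"
```

```text
clk 18.1 pos [487.79 128.21 209.12] yaw 72.32 tilt z [-8.0e-04 -2.2e-03 -1.0e+00] F [ 0.09 -0.12 -1.19] T [ 0.012  0.026 -0.048] grip 0.0249
dp cm [ 0.439 -0.242  0.911] turn [-0.    0.14 -0.18]
```

jog_arm:
  moves:
    - {"dp":[0.44,-0.24,0],"turn":[0,0.1,0]}
    - {"dp":[0,0,0],"turn":[0,0,0]}

```text
clock: 18.3
position: [0.4873, 0.1328, 0.2099]
ee_rot: [[0.305, 0.952, 0.001], [0.952, -0.305, -0.001], [-0.0, 0.001, -1.0]]
force: [-1.6, -0.2, -1.4]
grip_width: 0.0252
```

```bash
python3 -c "
from h import *
delta([.4868,.1331,.2],72.5)"
```

```text
clk 18.3 pos [487.3  132.81 209.91] yaw 72.26 tilt z [ 7.e-04 -5.e-04 -1.e+00] F [-1.57 -0.24 -1.37] T [-0.018 -0.     0.04 ] grip 0.0252
dp cm [ 0.012 -0.057  0.991] turn [ 0.05  0.02 -0.24]
```

jog_arm:
  moves:
    - {"dp":[0.01,-0.05,0.4],"turn":[0,0,0]}
    - {"dp":[0,0,0.4],"turn":[0,0,0]}
    - {"dp":[0,0,0.4],"turn":[0,0,0]}
    - {"dp":[0,0,0.4],"turn":[0,0,0]}
    - {"dp":[0,0,0],"turn":[0,0,0]}

```text
clock: 18.8
position: [0.4872, 0.1333, 0.1937]
ee_rot: [[0.304, 0.953, 0.003], [0.953, -0.304, -0.001], [0.0, 0.003, -1.0]]
force: [0.0, -0.2, -2.0]
grip_width: 0.0249
```

```bash
python3 -c "
from h import *
delta([.4868,.1331,.2],72.5)"
```

```text
clk 18.8 pos [487.19 133.29 193.7 ] yaw 72.3 tilt z [ 3.1e-03 -5.0e-04 -1.0e+00] F [ 0.01 -0.24 -2.02] T [-0.048  0.035  0.045] grip 0.0249
dp cm [-0.03 -0.03 -0.63] turn [ 0.18 -0.02 -0.2 ]
```

Tip at about 79.5 mm with no force, so it's in the hole. Lowering to just above seating (TCP about 0.129).

jog_arm:
  moves:
    - {"dp":[-0.03,-0.03,0.8],"turn":[0.1,0,0]}
    - {"dp":[0,0,0.8],"turn":[0,0,0]}
    - {"dp":[0,0,0.8],"turn":[0,0,0]}
    - {"dp":[0,0,0.8],"turn":[0,0,0]}
    - {"dp":[0,0,0.8],"turn":[0,0,0]}
    - {"dp":[0,0,0],"turn":[0,0,0]}

```text
clock: 19.4
position: [0.4866, 0.133, 0.1495]
ee_rot: [[0.304, 0.953, -0.0], [0.953, -0.304, -0.0], [-0.0, -0.0, -1.0]]
force: [-0.5, -0.1, -1.3]
grip_width: 0.0249
```

```bash
python3 -c "
from h import *
delta([.4868,.1331,.129],72.5)"
```

```text
clk 19.4 pos [486.58 133.   149.46] yaw 72.3 tilt z [-1.e-04 -0.e+00 -1.e+00] F [-0.49 -0.14 -1.34] T [-0.03   0.002  0.005] grip 0.0249
dp cm [0.016 0.018 2.046] turn [-0.01  0.   -0.2 ]
```

jog_arm:
  moves:
    - {"dp":[0,0,0.6],"turn":[0,0,0]}
    - {"dp":[0,0,0.6],"turn":[0,0,0]}
    - {"dp":[0,0,0.4],"turn":[0,0,0]}
    - {"dp":[0,0,0],"turn":[0,0,0]}

```text
clock: 19.8
position: [0.4868, 0.133, 0.1322]
ee_rot: [[0.304, 0.953, 0.001], [0.953, -0.304, 0.0], [0.0, 0.001, -1.0]]
force: [0.4, -0.0, -1.4]
grip_width: 0.0251
```

jog_arm:
  moves:
    - {"dp":[0,0,0.1],"turn":[0,0,0]}
    - {"dp":[0,0,0.08],"turn":[0,0,0]}
    - {"dp":[0,0,0.06],"turn":[0,0,0]}

```text
clock: 20.1
position: [0.4871, 0.133, 0.1301]
ee_rot: [[0.304, 0.953, 0.002], [0.953, -0.304, 0.0], [0.0, 0.001, -1.0]]
force: [-0.1, -0.6, -1.6]
grip_width: 0.0253
```

```bash
python3 -c "
from h import *
delta([.4868,.1331,.129],72.5)"
```

```text
clk 20.1 pos [487.12 133.05 130.06] yaw 72.3 tilt z [ 0.0015  0.     -1.    ] F [-0.12 -0.56 -1.62] T [-0.003 -0.012 -0.003] grip 0.0253
dp cm [-0.005 -0.032  0.106] turn [ 0.08 -0.03 -0.2 ]
```

jog_arm:
  moves:
    - {"dp":[0,-0.02,0.05],"turn":[0,0,0]}
    - {"dp":[0,0,0.05],"turn":[0,0,0]}
    - {"dp":[0,0,0.03],"turn":[0,0,0]}

```text
clock: 20.4
position: [0.487, 0.1331, 0.1289]
ee_rot: [[0.304, 0.953, 0.002], [0.953, -0.304, 0.0], [0.001, 0.002, -1.0]]
force: [-0.1, -0.3, -2.0]
grip_width: 0.025
```

jog_arm:
  moves:
    - {"dp":[0,0,0.04],"turn":[0,0,0]}
    - {"dp":[0,0,0.03],"turn":[0,0,0]}

```text
clock: 20.6
position: [0.4871, 0.1331, 0.1287]
ee_rot: [[0.304, 0.953, 0.003], [0.953, -0.304, -0.0], [0.001, 0.003, -1.0]]
force: [-1.9, 0.5, 3.2]
grip_width: 0.0249
```

```bash
python3 -c "
from h import *
delta([.4868,.1331,.129],72.5)"
```

```text
clk 20.6 pos [487.11 133.13 128.72] yaw 72.3 tilt z [ 0.0027 -0.     -1.    ] F [-1.95  0.49  3.22] T [-0.077  0.382 -0.039] grip 0.0249
dp cm [-0.012 -0.028 -0.029] turn [ 0.15 -0.05 -0.2 ]
```

Flange seated: contact at 4.5 N, at the same height as when gripped. Releasing and rising.

jog_arm:
  moves:
    - {"dp":[0,0,0],"turn":[0,0,0]}
    - {"dp":[0,0,0],"turn":[0,0,0]}
    - {"dp":[0,0,0],"turn":[0,0,0]}
    - {"dp":[0,0,0],"turn":[0,0,0]}
    - {"dp":[0,0,0],"turn":[0,0,0]}
  fingers: 5.5

```text
clock: 21.1
position: [0.4875, 0.1331, 0.1288]
ee_rot: [[0.304, 0.953, 0.004], [0.953, -0.304, 0.0], [0.001, 0.004, -1.0]]
force: [-0.2, -0.6, 1.1]
grip_width: 0.0549
```

jog_arm:
  moves:
    - {"dp":[0,0,-1],"turn":[0,0,0]}
    - {"dp":[0,0,-2],"turn":[0,0,0]}
    - {"dp":[0,0,-2.5],"turn":[0,0,0]}
    - {"dp":[0,0,-2.5],"turn":[0,0,0]}
    - {"dp":[0,0,-2.5],"turn":[0,0,0]}
    - {"dp":[0,0,-2],"turn":[0,0,0]}
    - {"dp":[0,0,0],"turn":[0,0,0]}

```text
clock: 21.8
position: [0.4866, 0.1331, 0.2627]
ee_rot: [[0.304, 0.953, 0.005], [0.953, -0.304, 0.0], [0.002, 0.005, -1.0]]
force: [0.1, -0.4, 0.1]
grip_width: 0.0548
```

jog_arm:
  moves:
    - {"dp":[3,-3,-0.2],"turn":[0,0,0]}
    - {"dp":[3,-3,-0.2],"turn":[0,0,0]}
    - {"dp":[3,-3,-0.2],"turn":[0,0,0]}
    - {"dp":[3,-3,-0.2],"turn":[0,0,0]}
    - {"dp":[2,-2,0],"turn":[0,0,0]}
    - {"dp":[0,0,0],"turn":[0,0,0]}
    - {"dp":[0,0,0],"turn":[0,0,0]}

```text
clock: 22.5
position: [0.3914, 0.3141, 0.267]
ee_rot: [[0.307, 0.952, 0.001], [0.952, -0.307, -0.002], [-0.001, 0.002, -1.0]]
force: [-0.7, -0.2, -0.6]
grip_width: 0.0552
```

Run:
```python
from h import *
delta([.4868,.1331,.129],72.5)
for n in("side","top"):
    im=robot.read_camera(n);cv2.imwrite(f"pics/z_{n}.png",im[:,:,::-1])
a=cv2.imread("pics/z_side.png");b=cv2.imread("pics/z_top.png")
R=lambda x,f:cv2.resize(x,None,fx=f,fy=f,interpolation=cv2.INTER_CUBIC)
w=np.zeros((600,800,3),np.uint8)
w[:300,:400]=R(a[155:230,150:250],4); w[:300,400:]=R(b[185:260,160:260],4)
w[300:600,:400]=R(a[210:285,230:330],4);w[300:,400:]=R(b[180:255,260:360],4)
cv2.imwrite("pics/z_c.png",w)
```

```text
clk 22.5 pos [391.38 314.06 266.96] yaw 72.14 tilt z [ 0.001  -0.0018 -1.    ] F [-0.72 -0.23 -0.58] T [-0.007  0.03   0.019] grip 0.0552
dp cm [-14.278  14.61   13.838] turn [ 0.09  0.08 -0.36]
```

View pics/z_c.png

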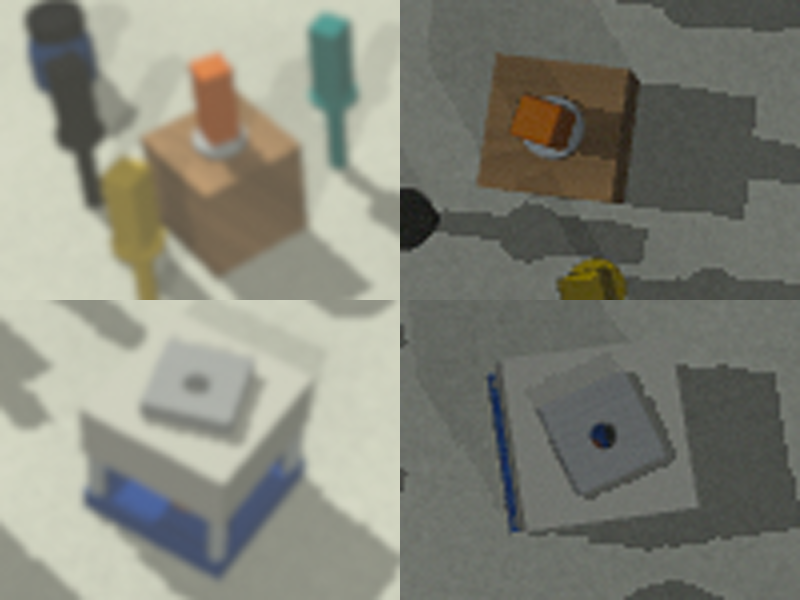

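View pics/z_top.png

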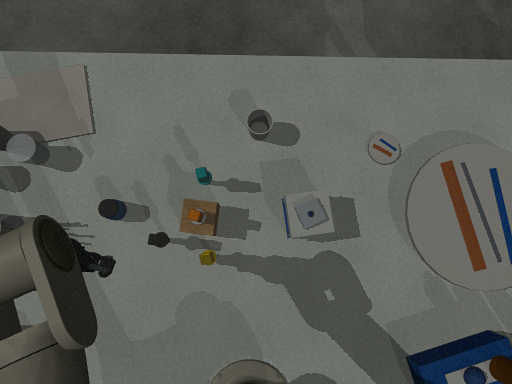

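The drift is back in the stand and looks the same as at the start. Through the bush hole at (311,213) the top view now shows blue tray and a bit of copper, so the casting lies in the tray. Cup (260,123), jar (112,209) and coaster (384,148) have not moved. Handing in.

```bash
python3 -c "
from station import robot
print(robot.hand_in())"
```

```text
the job is handed in; nothing more can be done
None
```

The casting is out of the mould and in the blue tray, and the drift is back in its stand. I handed the job in at about 22.6 s on the clock.

- **Hole:** the drift was lined up with the hole as seen in the pictures and eased down by feel. It entered on the first try with no measurable contact force.
- **Pressing:** it took about 12 to 14 N, in steps of under 1 mm. The force fell to zero with the tip about 58 mm above the table. A probe down to 47 mm met nothing, so the bore was clear.
- **Putting back:** the flange touched the stand at about 4.5 N, within 0.5 mm of the height it was gripped at. In the last pictures the drift looks the same as at the start.
- **Last checks:** through the bush hole the top view shows the blue tray and part of the copper casting, no longer a bore filled with copper. The cup, jar and coaster look unmoved, and the arm is clear of everything.
- **What disagreed:**
  - The side view placed the drift's tip about 1 pixel off at both holes, but it went into both without force.
  - While pressing there was a small side force of up to 3 N and a tilt of up to 0.5°. I corrected both as I went, and they vanished when the casting let go.
  - The casting is mostly hidden under the block, so I saw only parts of it in the tray.

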